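# Lock the bayonet lid onto a centrifuge rotor

## Task

Close the centrifuge rotor in its loading stand: pick up the loose lid by its orange wing, set it in the rotor's mouth, feel for the angle at which its three lugs drop into the entry slots, push it fully down against the sprung plate and turn it clockwise (seen from above) about a quarter turn to lock. Let go, with the lid locked level in the rotor, and leave the tube rack, the bottle and the tip box where they stand.

Things in the scene. Friction and masses are not known exactly. Their poses are not given: they have to be found in the camera images.
- lid: Loose round rotor lid, about 250 g, upright on the bench at any yaw. Origin: centre of its underside, z up. Grey spigot 60 mm diameter, chamfered foot, z 0 to 23 mm; black cap disc 92 mm diameter, z 23 to 29 mm (fingertips must stay above it); orange grip wing on top.
- wing (a point): On the lid's axis, 50 mm above its underside: middle of the orange grip wing, which is 60 mm long (lid's x), 14 mm thick (lid's y) and stands from 29 to 63 mm above the lid's underside.
- lug (a point): One of the lid's three steel lugs: centre of its outer face, 40 mm out along the lid's +x, 8 mm above its underside. The others stand at 120 and 240 degrees. Each is 11 mm wide and 6 mm high and sticks out 10 mm from the spigot; a yellow mark on the disc shows above each.
- stand: White loading stand fixed to the bench, 150 x 150 x 12 mm, origin at the centre of its underside. On it, concentric, an aluminium rotor of 124 mm diameter, rim 112 mm outside and 84 mm inside. The rotor cannot turn, but it was clamped at ANY angle about the vertical, which is not tracked: the stand's yaw says nothing of it.
- mouth (a point): On the rotor's axis in the plane of its rim's top, 76 mm above the bench; axes are the stand's. Level with the rim an inward steel flange, 8 mm thick, bore 64 mm, is cut by three equal entry slots 120 degrees apart, 20 mm wide, each with a yellow mark on the rim. Lugs enter with 4 degrees of play each way. Lid underside is 5 mm below this point when the lugs rest on the flange off the slots.
- plate (a point): On the axis, 7 mm below the mouth: where the sprung blue plate in the rotor first meets the lid's underside. Spring 0.8 N/mm. With the lugs dropped into the slots under its own weight the lid's underside sits 10 to 11 mm below the mouth. To pass under the flange it must be pushed to 19 mm or more; 23 mm (13 N) is the hard stop, disc on rim.
- lock (a point): On the axis, 15 mm below the mouth: the lid's underside when locked. From the entry slots turn clockwise seen from above, pushed down, about 80 degrees to an end stop; eased up there the lugs rise on the spring into pockets of the flange. Eased up too early it stays at 19 mm below the mouth and can be regrasped and turned on. Anticlockwise is blocked.
- tube_rack: Bystander: yellow tube rack 80 x 130 x 30 mm with some tubes 9 mm proud, origin at the centre of its underside.
- media_bottle: Bystander: clear bottle with orange cap, 74 mm diameter, 160 mm high, origin at the centre of its underside.
- tip_box: Bystander: blue box with green top, 85 x 120 x 57 mm, origin at the centre of its underside.
Things that resemble listed ones, but are neither listed nor needed, are in the scene too. Of the things like the lid, leave any that is brown or pink; of the rest the larger one is meant.

How it is judged:
By the outcome, as a careful person would: the job done as asked, in the order asked, and still so for the second after the job is handed in, with the robot touching nothing.
It also fails if it takes over 72 s, if anything falls off the work surface, if the arm or the gripper's body presses on something with over 40 N, if the wrist force passes 120 N, or if a joint passes its speed limit or range.

## Robot

A 6-joint arm with a two-finger parallel gripper is mounted at the origin on the work surface. World frame = base frame: x ahead of the robot, y to its left, z up, the work surface at z = 0. Lengths are in mm, angles in rad, forces in N, time in s.
With the tool pointing down it reaches from about 225 to 725 mm from the base axis. Payload 3.1 kg.
Tool frame: the origin (TCP) lies at the very end of the fingers, on their centre line; the grasp point (between the pads) lies 19 mm behind it; x points along the fingers, y is the direction in which the jaws open and shut, and the axes are right-handed (so a half turn about x gives the same grasp; the last joint's range is limited). The gripper opens to 85 mm and grips with 20 to 120 N. Pads are 22 mm wide; open, the fingers measure 114 mm over their backs; the gripper's body (76 mm by 85 mm) begins 54 mm behind the grasp point. The pads swing forward as they close: fully open they stand 13 mm farther back than shut.
Start: joints at [-1.39, 0.048, 0.099, 1.622, 0, 1.443], TCP at [159.541, -500.164, 231.312] pointing down, gripper open.
Joint ranges: [-2.91, 2.91], [-0.99, 1.94], [-1.21, 1.42], [-2.12, 2.29], [-1.49, 1.47], [-3.14, 3.14]. Speed limits (rad/s): [2.79, 2.79, 3.14, 3.14, 3.14, 3.14].

## Interface

Orientations are given as a unit quaternion [w, x, y, z].
In Python, from cell import arm gives the robot as it stands. The module is installed in compiled form; this text tells all that it offers.
- The arm moves only by the tool play_rows, never from a script. Its argument "series" is one flat list of numbers, 5 for each row, row after row: the opening, from 0 (shut) to 1 (fully open), then the shift along the tool's x, y, z in m, then the turn about the tool's x in rad. In form: [claw, x, y, z, spin, claw, x, y, z, spin, ...]. A call has 1 to 10 rows; each row shifts and turns the pose as measured when the row begins, along the tool's axes as they then stand; what a row does not reach is not made up. A row lasts 1/12 s, in which the tool goes at most 41.7 mm and 7.16 degrees, less where a joint would pass 70% of its speed; a pose out of reach is approached as far as the arm can. A call is refused whole if a number of a shift passes 0.0417 or a number of a turn 0.125, either way. A call with a gripper value outside its range is refused whole. The fingers move at their own pace and stop on an object; "squeeze" is the grip in N (left out, the last holds). Time passes only in rows, so rows that do not move let the fingers close. It gives the time, the measured TCP pose, the force and the opening at its end, in the units of the state.
- arm.state(): the state, without advancing time (a new reading comes with each control period).
- arm.snapshot(name): name is "side" or "top"; returns the picture (480x640x3 uint8, red, green, blue); there is no depth.
- arm.get_calibration(name): a dict with "intrinsics" (3x3 intrinsics, pixels), "dist_coeffs" ([k1, k2, p1, p2, k3] as OpenCV has them; the pictures are not rectified), "rvec" (rotation vector, rad) and "tvec" (3), from world to camera coordinates, as OpenCV has them. Camera axes: x right, y down, z forward; pixel columns grow to the right and rows downward; lengths in mm; the calibration is good to about 2 mm. A picture is of the moment at which its call begins. get_calibration takes no time and is no camera call.
- arm.job_done(): hands the job in, once; it reports no verdict.
Trained networks look in the newest picture that a camera, given by its name, has taken for a name from the list of things; names that differ only in an ending like _2 or _b are one class to them, and where a whole thing is asked for, a point or a joint stands for the part that bears it (a point fixed in the world has none). Each returns a list of dicts, best first, with "confidence" (0 to 1); they miss things now and then, are a little off and sometimes report something else, mostly with a low value. They report only what shows in the picture. A call takes as long as a camera call. They do not tell look-alikes from the thing itself.
- arm.recognise(name, camera): "xyz" ([x, y, z] in mm, in the coordinates of the camera as it stood for that picture, good to about 4 mm: the middle of the surface that is visible of it).
The state is a dict: "time": time; "joints": joint angles; "joint_vel": joint speeds; "tau": joint torques, N m; "tool_pos": TCP position; "ee_rot": TCP orientation; "wrist_force": force on the tool from outside, world axes, zero at the start; "wrist_torque": the same for the moment, N m; "opening": finger opening in mm.
Only numpy, scipy, OpenCV 4.12 (cv2) and the standard library are available. Lean on these libraries where they do the work, as an engineer would, in place of code of your own. Each camera call takes 0.05 s, during which the arm holds its last target.

## Working session

There is one attempt and no reset: what is moved stays moved. The work goes in short steps, Python scripts to look and compute and a tool call to move; the robot and the scene stay as the last step left them, time stands still between calls to the robot, and variables do not carry over. Pictures are saved under pics/ and viewed, and the job is handed in when it is done.

Besides the shell and the picture viewer there is one more tool, called after "Call:" as a command line: name --argument value ..., lists and objects as JSON in quotes. play_rows: Moves the arm, as the interface text tells. Its arguments: {"type":"object","properties":{"series":{"type":"array","items":{"type":"number"}},"squeeze":{"type":"number"}},"required":["series"]}

```bash
mkdir -p pics
python3 - <<'E'
from cell import arm
import cv2,numpy as np
for n in("top","side"):
    im=arm.snapshot(n); cv2.imwrite(f"pics/{n}0.png",im[:,:,::-1])
    c=arm.get_calibration(n); print(n,{k:np.round(v,4).tolist() for k,v in c.items()})
print(arm.state())
E
```

```text
top {'intrinsics': [[495.2174, 0.0, 326.7478], [0.0, 495.2174, 228.2901], [0.0, 0.0, 1.0]], 'dist_coeffs': [-0.1065, 0.0, 0.0, 0.0, 0.0], 'rvec': [2.1589, -2.12, 0.1652], 'tvec': [-23.5889, 599.7476, 1195.9547]}
side {'intrinsics': [[483.0657, 0.0, 316.5962], [0.0, 483.0657, 248.3487], [0.0, 0.0, 1.0]], 'dist_coeffs': [-0.0494, 0.0, 0.0, 0.0, 0.0], 'rvec': [2.1963, -0.3488, 0.1699], 'tvec': [-568.2148, 169.6638, 1000.902]}
{'time': 0.1, 'joints': array([-1.38978673e+00,  4.86298859e-02,  9.77401824e-02,  1.62201668e+00,
        1.21577658e-05,  1.44296920e+00]), 'joint_vel': array([ 0.00180577, -0.00200057,  0.003547  , -0.00224388, -0.00011081,
        0.00172484]), 'tau': array([ 3.39351020e-03, -3.39851511e+01,  3.20934927e+01,  1.57871051e-02,
       -1.28224258e-07,  4.66863327e-06]), 'tool_pos': array([ 159.45000754, -499.60985315,  230.25139227]), 'ee_rot': array([-0.10801092, -0.6986771 , -0.10950265,  0.69870818]), 'wrist_force': array([-0.62431628,  0.67600016, -0.0618001 ]), 'wrist_torque': array([0.0052676 , 0.02942203, 0.00836725]), 'opening': 85.42592999120328}
```

View pics/top0.png

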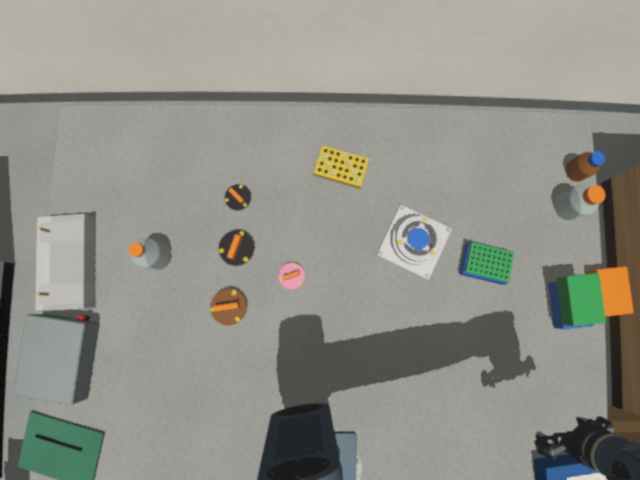

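View pics/side0.png

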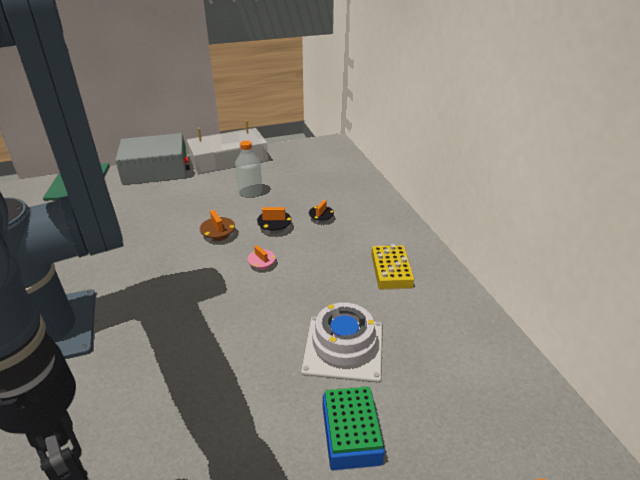

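Lid candidates in the top image are black at (237,247), small black at (237,196), brown at (228,306) and pink at (291,275). Brown and pink are excluded, and of the two black ones (237,247) is the larger. I'll confirm it in crops.

```bash
cat > h.py <<'E'
from cell import arm
import cv2,numpy as np
def cal(n):
    c=arm.get_calibration(n); R,_=cv2.Rodrigues(np.array(c["rvec"],float)); return np.array(c["intrinsics"],float),np.array(c["dist_coeffs"],float),R,np.array(c["tvec"],float).reshape(3)
def ray(n,uv):
    K,d,R,t=cal(n); p=cv2.undistortPoints(np.array([[uv]],float),K,d)[0,0]
    return -R.T@t, R.T@np.array([p[0],p[1],1])
def onz(n,uv,z):
    o,v=ray(n,uv); return o+v*(z-o[2])/v[2]
def proj(n,P):
    K,d,R,t=cal(n); return cv2.projectPoints(np.array(P,float).reshape(-1,1,3),cv2.Rodrigues(R)[0],t,K,d)[0][:,0]
def tri(uva,uvb):
    oa,a=ray("top",uva);ob,b=ray("side",uvb)
    s=np.linalg.lstsq(np.c_[a,-b],ob-oa,rcond=None)[0]
    return (oa+a*s[0]+ob+b*s[1])/2, np.linalg.norm(oa+a*s[0]-ob-b*s[1])
def rec(name,cam):
    K,d,R,t=cal(cam)
    return [(round(r["confidence"],2),np.round(R.T@(np.array(r["xyz"])-t),1).tolist(),np.round(proj(cam,R.T@(np.array(r["xyz"])-t))[0],1).tolist()) for r in arm.recognise(name,cam)]
E
python3 - <<'E'
from h import *
for cam in("top","side"):
    for n in("lid","wing","lug","stand","plate"):
        print(cam,n,rec(n,cam))
t=cv2.imread("pics/top0.png");s=cv2.imread("pics/side0.png")
def crop(im,x,y,w,h,k): return cv2.resize(im[y:y+h,x:x+w],None,fx=k,fy=k,interpolation=cv2.INTER_CUBIC)
cv2.imwrite("pics/c1.png",np.hstack([crop(t,200,170,80,120,5),crop(t,375,200,80,120,5)[:600]]))
cv2.imwrite("pics/c2.png",np.hstack([crop(s,190,190,160,60,5)]))
cv2.imwrite("pics/c3.png",np.hstack([crop(s,295,295,100,90,6)]))
E
```

```text
top lid [(0.9, [680.2, 221.9, 22.7], [236.9, 197.6]), (0.87, [403.7, 230.6, 30.2], [228.0, 305.2]), (0.72, [548.8, 215.8, 29.7], [236.4, 247.7])]
top wing [(0.91, [395.6, 226.5, 28.3], [229.6, 308.5]), (0.87, [477.9, 77.3, 19.0], [290.3, 277.0]), (0.69, [679.3, 216.4, 26.7], [238.7, 197.7]), (0.65, [550.7, 214.5, 31.4], [236.8, 246.9])]
top lug [(0.88, [545.6, 216.4, 27.9], [236.2, 249.0]), (0.82, [684.7, 221.1, 20.1], [237.5, 196.1]), (0.81, [403.7, 234.6, 30.3], [226.4, 305.1]), (0.71, [477.5, 74.4, 21.9], [291.4, 277.2])]
top stand [(0.92, [556.9, -218.1, 12.2], [406.3, 248.4])]
top plate [(0.79, [561.9, -219.4, 9.6], [406.6, 246.6])]
side lid [(0.98, [473.4, 62.9, 20.7], [259.0, 260.1]), (0.86, [545.7, 201.0, 27.5], [274.3, 221.7]), (0.71, [684.1, 204.6, 21.0], [323.7, 214.0]), (0.69, [396.1, 215.4, 26.8], [216.7, 229.1])]
side wing [(0.9, [396.1, 216.4, 26.1], [216.7, 229.1]), (0.84, [475.1, 58.0, 15.9], [260.3, 262.7]), (0.68, [544.2, 200.6, 27.1], [273.8, 222.0]), (0.62, [680.0, 205.2, 26.1], [322.2, 212.6])]
side lug [(0.77, [478.2, 67.8, 17.7], [260.6, 259.5]), (0.71, [392.3, 213.2, 28.8], [215.3, 229.2]), (0.67, [543.7, 202.4, 25.1], [273.5, 222.3]), (0.63, [674.4, 206.0, 20.2], [320.1, 214.6]), (0.46, [523.0, 398.0, 78.9], [249.1, 171.7])]
side stand [(0.57, [557.3, -288.0, 9.6], [343.3, 365.6])]
side plate [(0.71, [552.0, -287.4, 15.5], [340.7, 364.0])]
```

View pics/c1.png

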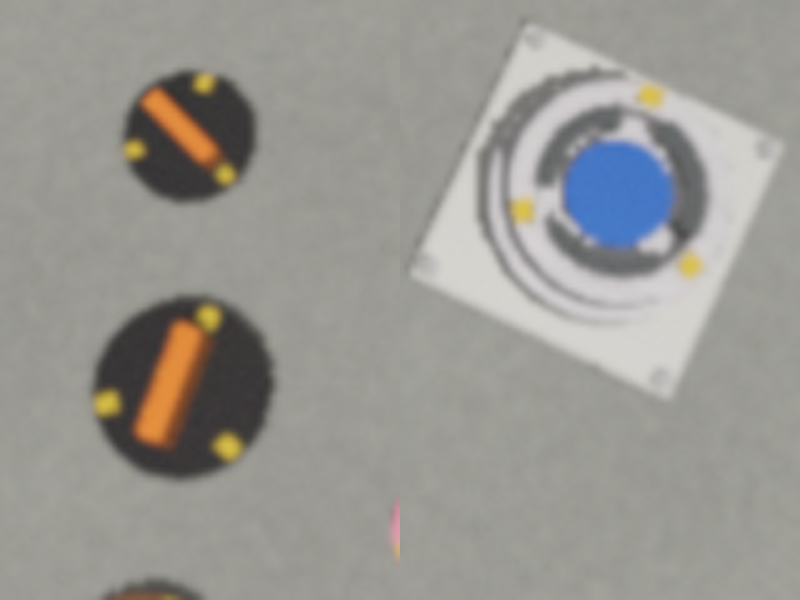

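View pics/c2.png

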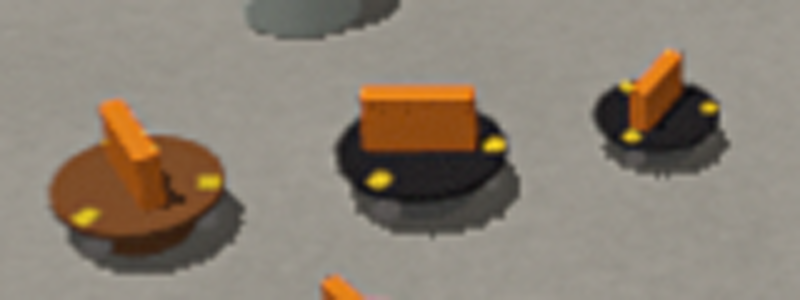

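View pics/c3.png

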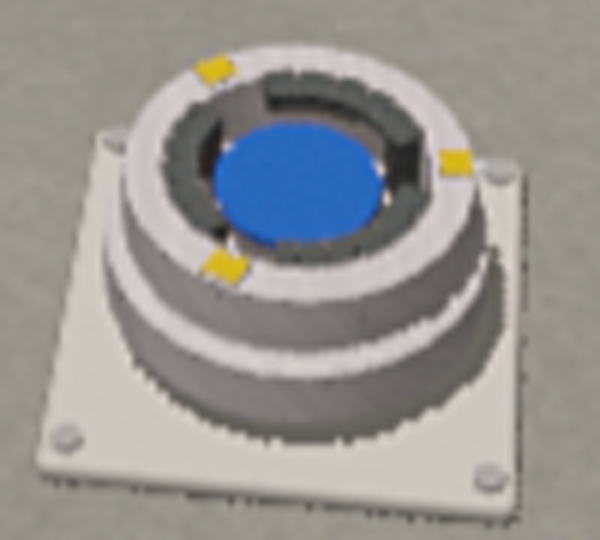

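The crops confirm the big black lid at (237,247) in the top image; the side image shows it at (274,221). The rotor mouth is near (420,238) in the top image. Next I'll fit poses from the yellow marks in both views.

```bash
cat >> h.py <<'E'
from scipy.optimize import least_squares
from itertools import permutations
def marks(n,im,box):  # yellow blobs
    x,y,w,h=box; k=4
    c=cv2.resize(im[y:y+h,x:x+w],None,fx=k,fy=k,interpolation=cv2.INTER_CUBIC)
    hsv=cv2.cvtColor(c,cv2.COLOR_BGR2HSV); m=cv2.inRange(hsv,(21,130,110),(32,255,255))
    nn,_,st,ce=cv2.connectedComponentsWithStats(m)
    return [( (ce[i]+.5)/k-.5+[x,y], st[i][4]) for i in range(1,nn) if st[i][4]>40]
def fit(obs,r0,z,x0,fixr=None):
    # obs: list of (cam, uv); model 3 marks at r, yaw; per camera residual assign nearest
    def model(p): 
        a=p[2]+np.arange(3)*2*np.pi/3; r=p[3]
        return np.c_[p[0]+r*np.cos(a),p[1]+r*np.sin(a),np.full(3,z)]
    def res(p):
        o=[]
        P={c:proj(c,model(p)) for c in set(c for c,_ in obs)}
        for c,uv in obs:
            d=P[c]-uv; o+=list(d[np.argmin((d**2).sum(1))])
        return np.array(o+[ (p[3]-r0)*.2])
    best=min((least_squares(res,[x0[0],x0[1],a,r0]) for a in np.radians(range(0,120,15))),key=lambda s:s.cost)
    return best.x,best.cost,res(best.x)
E
python3 - <<'E'
from h import *
t=cv2.imread("pics/top0.png");s=cv2.imread("pics/side0.png")
L={"top":marks("top",t,(217,228,40,40)),"side":marks("side",s,(255,205,40,32))}
R={"top":marks("top",t,(375,200,80,80)),"side":marks("side",s,(295,295,100,70))}
for nm,D,r0,z,x0 in(("lid",L,40,29,(549,212)),("rotor",R,49,76,(565,-245))):
    for c in D: print(nm,c,[(np.round(a,1).tolist(),b) for a,b in D[c]])
    for cs in(("top",),("side",),("top","side")):
        x,co,r=fit([(c,u) for c in cs for u,_ in D[c]],r0,z,x0)
        print(nm,cs,np.round(x[:2],1),"yaw%%120 %.1f"%(np.degrees(x[2])%120),"r %.1f"%x[3],np.round(co,2))
# wing top direction
hsv=cv2.cvtColor(t[225:270,215:260],cv2.COLOR_BGR2HSV)
m=cv2.inRange(hsv,(5,130,200),(16,255,255)); n,l,st,ce=cv2.connectedComponentsWithStats(m)
i=1+np.argmax(st[1:,4]); ys,xs=np.where(l==i)
P=np.array([onz("top",(a+215,b+225),63)[:2] for a,b in zip(xs,ys)])
c=P.mean(0); w,v=np.linalg.eigh(np.cov((P-c).T)); print("wing",c,np.degrees(np.arctan2(v[1,1],v[0,1])),np.sqrt(w*12))
E
```

```text
lid top [([241.3, 233.1], np.int32(313)), ([221.2, 250.1], np.int32(340)), ([245.0, 258.7], np.int32(349))]
lid side [([288.5, 218.5], np.int32(185)), ([265.5, 225.5], np.int32(217))]
lid ('top',) [549.8 217.5] yaw%120 101.4 r 38.3 0.12
lid ('side',) [555.7 176.2] yaw%120 41.5 r 38.9 0.03
lid ('top', 'side') [549.4 217. ] yaw%120 101.0 r 38.5 0.71
rotor top [([424.6, 218.7], np.int32(91)), ([399.1, 241.6], np.int32(118)), ([432.5, 252.7], np.int32(82))]
rotor side [([330.5, 306.1], np.int32(283)), ([370.6, 321.6], np.int32(295)), ([332.4, 338.9], np.int32(367))]
rotor ('top',) [ 576.5 -238.7] yaw%120 102.4 r 49.6 0.01
rotor ('side',) [ 574.8 -240.9] yaw%120 102.8 r 49.5 0.03
rotor ('top', 'side') [ 575.6 -239.7] yaw%120 102.6 r 49.6 0.94
wing [548.48512002 217.53126424] 161.86537329947748 [11.65339182 56.92772722]
```

```bash
cat >> h.py <<'E'
from scipy.spatial.transform import Rotation as Ro
def st():
    s=arm.state(); q=s["ee_rot"]; R=Ro.from_quat([q[1],q[2],q[3],q[0]]).as_matrix(); return s,R
def show():
    s,R=st()
    print("t %.2f tcp"%s["time"],np.round(s["tool_pos"],1),"x",np.round(R[:,0],3),"psi_y %.1f"%np.degrees(np.arctan2(R[1,1],R[0,1])),"F",np.round(s["wrist_force"],1),"T",np.round(s["wrist_torque"],2),"op %.1f"%s["opening"],"q",np.round(s["joints"],2))
    return s,R
def to(xyz,psi=None):
    s,R=show(); d=R.T@(np.array(xyz)-s["tool_pos"])/1000
    print("shift tool m",np.round(d,4),"rows>=%.1f"%(np.abs(d).max()/.0417))
    if psi is not None:
        now=np.degrees(np.arctan2(R[1,1],R[0,1])); print("spin rad",np.round(np.radians((now-psi+180)%360-180),3), "or half",np.round(np.radians((now-psi)%360-180),3))
E
python3 -c "
from h import *
to([549,217,140],71.5)"
```

```text
t 0.60 tcp [ 159.5 -500.2  231.3] x [ 0. -0. -1.] psi_y -72.3 F [ 0.1 -0.3  0.1] T [-0.02  0.01  0.03] op 85.4 q [-1.39  0.05  0.1   1.62  0.    1.44]
shift tool m [ 0.0913 -0.5649 -0.589 ] rows>=14.1
spin rad -2.51 or half 0.632
```

```bash
cat >> h.py <<'E'
def plan(xyz,psi,N,n=10,claw=1.0):
    s,R=show(); p=s["tool_pos"].copy(); now=np.degrees(np.arctan2(R[1,1],R[0,1]))
    sp=np.radians((now-psi+180)%360-180)/N; step=(np.array(xyz)-p)/N; out=[]
    for i in range(min(n,N)):
        d=R.T@step/1000; out+=[claw]+[round(float(v),4) for v in d]+[round(float(sp),3)]
        R=R@Ro.from_rotvec([sp,0,0]).as_matrix()
    print("of",N,":",out)
E
python3 -c "
from h import *
plan([549,217,160],71.5,24)"
```

```text
t 0.60 tcp [ 159.5 -500.2  231.3] x [ 0. -0. -1.] psi_y -72.3 F [ 0.1 -0.3  0.1] T [-0.02  0.01  0.03] op 85.4 q [-1.39  0.05  0.1   1.62  0.    1.44]
of 24 : [1.0, 0.003, -0.0235, -0.0245, -0.105, 1.0, 0.003, -0.0208, -0.0269, -0.105, 1.0, 0.003, -0.0179, -0.0289, -0.105, 1.0, 0.003, -0.0148, -0.0306, -0.105, 1.0, 0.003, -0.0115, -0.032, -0.105, 1.0, 0.003, -0.0081, -0.033, -0.105, 1.0, 0.003, -0.0046, -0.0337, -0.105, 1.0, 0.003, -0.0011, -0.034, -0.105, 1.0, 0.003, 0.0024, -0.0339, -0.105, 1.0, 0.003, 0.006, -0.0335, -0.105]
```

Call:
play_rows --series '[1.0, 0.003, -0.0235, -0.0245, -0.105, 1.0, 0.003, -0.021, -0.027, -0.105, 1.0, 0.003, -0.018, -0.029, -0.105, 1.0, 0.003, -0.015, -0.0305, -0.105, 1.0, 0.003, -0.0115, -0.032, -0.105, 1.0, 0.003, -0.008, -0.033, -0.105, 1.0, 0.003, -0.0045, -0.0335, -0.105, 1.0, 0.003, -0.001, -0.034, -0.105, 1.0, 0.003, 0.0025, -0.034, -0.105, 1.0, 0.003, 0.006, -0.0335, -0.105]'

```text
time: 1.43
tool_pos: [319.3, -193.3, 198.4]
ee_rot: [-0.456, -0.542, -0.452, 0.543]
wrist_force: [1.7, -1.1, -0.3]
opening: 85.4
```

```bash
python3 -c "
from h import *
plan([549,217,160],71.5,16)"
```

```text
t 1.43 tcp [ 319.3 -193.3  198.4] x [ 0.003 -0.006 -1.   ] psi_y -10.1 F [ 1.7 -1.1 -0.3] T [ 0.01 -0.08 -0.03] op 85.4 q [-0.72 -0.36 -0.33  1.6  -0.    1.03]
of 16 : [1.0, 0.0023, 0.0096, -0.0278, -0.089, 1.0, 0.0023, 0.012, -0.0268, -0.089, 1.0, 0.0023, 0.0144, -0.0256, -0.089, 1.0, 0.0023, 0.0166, -0.0243, -0.089, 1.0, 0.0023, 0.0187, -0.0227, -0.089, 1.0, 0.0023, 0.0206, -0.0209, -0.089, 1.0, 0.0023, 0.0224, -0.019, -0.089, 1.0, 0.0023, 0.024, -0.017, -0.089, 1.0, 0.0023, 0.0254, -0.0147, -0.089, 1.0, 0.0023, 0.0266, -0.0124, -0.089]
```

Tracking is good, so I'll keep going.

Call:
play_rows --series '[1.0, 0.002, 0.0095, -0.028, -0.089, 1.0, 0.002, 0.012, -0.027, -0.089, 1.0, 0.002, 0.0145, -0.0255, -0.089, 1.0, 0.002, 0.0165, -0.0245, -0.089, 1.0, 0.002, 0.0185, -0.0225, -0.089, 1.0, 0.002, 0.0205, -0.021, -0.089, 1.0, 0.002, 0.0225, -0.019, -0.089, 1.0, 0.002, 0.024, -0.017, -0.089, 1.0, 0.002, 0.0255, -0.0145, -0.089, 1.0, 0.002, 0.0265, -0.0125, -0.089]'

```text
time: 2.27
tool_pos: [462.3, 82.4, 179.1]
ee_rot: [0.656, 0.277, 0.645, -0.279]
wrist_force: [0.9, -0.3, 0.1]
opening: 85.2
```

```bash
python3 -c "
from h import *
plan([549,217,130],71.5,8,claw=.5)"
```

```text
t 2.27 tcp [462.3  82.4 179.1] x [ 0.013 -0.009 -1.   ] psi_y 43.7 F [ 0.9 -0.3  0.1] T [ 0.   -0.03 -0.  ] op 85.2 q [ 0.04 -0.11 -0.16  1.51 -0.01  0.85]
of 8 : [0.5, 0.0061, 0.0194, -0.0048, -0.061, 0.5, 0.0061, 0.0197, -0.0036, -0.061, 0.5, 0.0061, 0.0199, -0.0024, -0.061, 0.5, 0.0061, 0.02, -0.0012, -0.061, 0.5, 0.0061, 0.02, 0.0, -0.061, 0.5, 0.0061, 0.02, 0.0013, -0.061, 0.5, 0.0061, 0.0199, 0.0025, -0.061, 0.5, 0.0061, 0.0197, 0.0037, -0.061]
```

Call:
play_rows --series '[0.5, 0.006, 0.0195, -0.005, -0.061, 0.5, 0.006, 0.0195, -0.0035, -0.061, 0.5, 0.006, 0.02, -0.0025, -0.061, 0.5, 0.006, 0.02, -0.001, -0.061, 0.5, 0.006, 0.02, 0.0, -0.061, 0.5, 0.006, 0.02, 0.0015, -0.061, 0.5, 0.006, 0.02, 0.0025, -0.061, 0.5, 0.006, 0.0195, 0.0035, -0.061, 0.5, 0, 0, 0, 0, 0.5, 0, 0, 0, 0]'

```text
time: 3.1
tool_pos: [552.2, 232.9, 128.3]
ee_rot: [0.706, 0.098, 0.694, -0.101]
wrist_force: [0.5, -0.3, 0.1]
opening: 42.9
```

```bash
python3 -c "
from h import *
plan([549,217,120],71.5,2,claw=.5)
for n in ('top','side'): cv2.imwrite(f'pics/{n}1.png',arm.snapshot(n)[:,:,::-1])
t=cv2.imread('pics/top1.png');s=cv2.imread('pics/side1.png')
f=lambda i:cv2.resize(i,(400,400),interpolation=cv2.INTER_CUBIC)
cv2.imwrite('pics/c4.png',np.hstack([f(t[180:300,180:300]),f(s[130:250,215:335])]))
"
```

```text
t 3.10 tcp [552.2 232.9 128.3] x [ 0.016 -0.008 -1.   ] psi_y 73.8 F [ 0.5 -0.3  0.1] T [-0.02  0.07  0.03] op 42.9 q [ 0.29  0.23  0.09  1.42 -0.01  0.58]
of 2 : [0.5, 0.0042, -0.0081, 0.0006, 0.02, 0.5, 0.0042, -0.0081, 0.0008, 0.02]
```

View pics/c4.png

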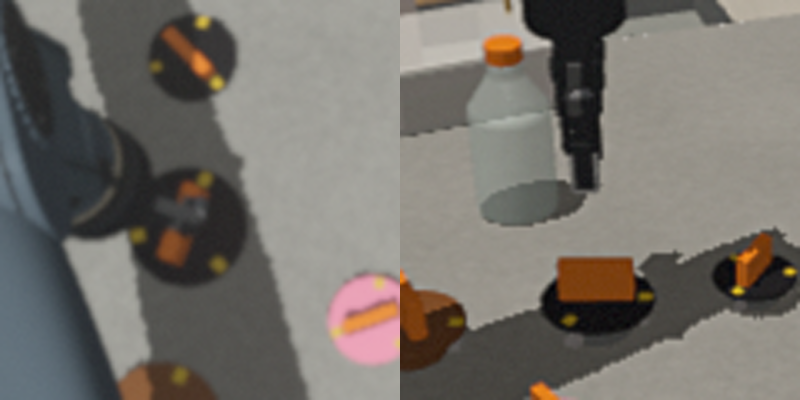

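The gripper is above the right lid, about 16 mm off in y. The tool has about 1° of tilt.

Call:
play_rows --series '[0.5, 0.004, -0.008, 0.0005, 0.02, 0.5, 0.004, -0.008, 0.0005, 0.02, 0.5, 0, 0, 0, 0]'

```text
time: 3.45
tool_pos: [547.8, 213.5, 121.5]
ee_rot: [0.704, 0.114, 0.691, -0.118]
wrist_force: [-0.1, 0.4, 0.2]
opening: 42.8
```

```bash
python3 -c "
from h import *
plan([549,217,70],71.5,5,claw=.5)
im=arm.snapshot('top')[:,:,::-1].copy();cv2.imwrite('pics/top2.png',im)
L=marks('top',im,(217,228,40,40)); print(L)
x,co,r=fit([('top',u) for u,_ in L],38.5,29,(549,217)); print(x,np.degrees(x[2])%120,co)
f=lambda i:cv2.resize(i,(600,600),interpolation=cv2.INTER_CUBIC)
cv2.imwrite('pics/c5.png',f(im[210:290,195:275]))
"
```

```text
t 3.45 tcp [547.8 213.5 121.5] x [ 0.017 -0.008 -1.   ] psi_y 71.1 F [-0.1  0.4  0.2] T [-0.01 -0.01  0.06] op 42.8 q [ 0.26  0.2   0.05  1.4  -0.01  0.59]
of 5 : [0.5, 0.0103, 0.0008, -0.0002, -0.001, 0.5, 0.0103, 0.0008, -0.0002, -0.001, 0.5, 0.0103, 0.0008, -0.0002, -0.001, 0.5, 0.0103, 0.0008, -0.0002, -0.001, 0.5, 0.0103, 0.0008, -0.0002, -0.001]
[(array([240.984375  , 233.35677083]), np.int32(96)), (array([245.22794118, 258.96911765]), np.int32(85))]
[549.25797231 217.81590885   1.77734777  38.49134615] 101.8345261828694 1.761394551886964e-06
```

View pics/c5.png

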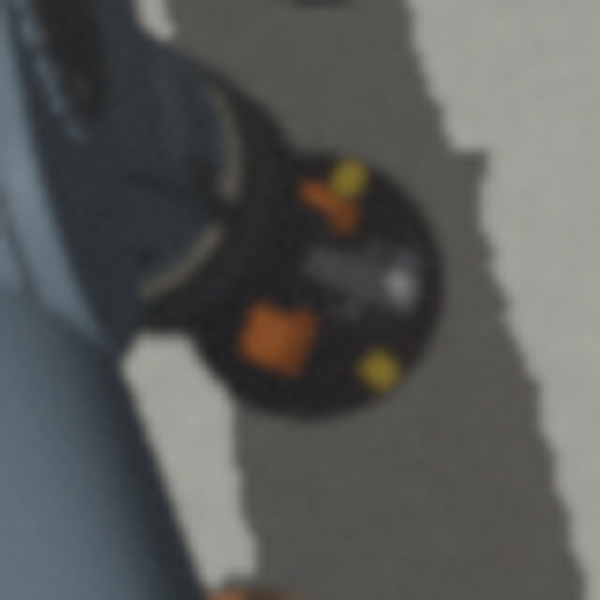

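Call:
play_rows --series '[0.5, 0.01, 0.001, 0, 0, 0.5, 0.01, 0.001, 0, 0, 0.5, 0.01, 0.001, 0, 0, 0.5, 0.01, 0.001, 0, 0, 0.5, 0.01, 0.0, 0, 0, 0.5, 0, 0, 0, 0]'

```text
time: 4.0
tool_pos: [550.2, 216.3, 67.2]
ee_rot: [0.704, 0.116, 0.69, -0.118]
wrist_force: [-0.6, -0.0, -0.9]
opening: 42.8
```

```bash
python3 -c "
from h import *
plan([549.2,217.3,35],71.5,6,claw=.5)
"
```

```text
t 4.00 tcp [550.2 216.3  67.2] x [ 0.019 -0.007 -1.   ] psi_y 71.0 F [-0.6 -0.  -0.9] T [-0.01  0.05 -0.08] op 42.8 q [ 0.27  0.23 -0.03  1.3  -0.01  0.6 ]
of 6 : [0.5, 0.0054, 0.0001, -0.0003, -0.002, 0.5, 0.0054, 0.0001, -0.0003, -0.002, 0.5, 0.0054, 0.0001, -0.0003, -0.002, 0.5, 0.0054, 0.0001, -0.0003, -0.002, 0.5, 0.0054, 0.0001, -0.0003, -0.002, 0.5, 0.0054, 0.0001, -0.0003, -0.002]
```

Call:
play_rows --series '[0.5, 0.0054, 0.0001, -0.0003, -0.002, 0.5, 0.0054, 0.0001, -0.0003, -0.002, 0.5, 0.0054, 0.0001, -0.0003, -0.002, 0.5, 0.0054, 0.0001, -0.0003, -0.002, 0.5, 0.005, 0, -0.0003, -0.002, 0.5, 0.003, 0, 0, 0, 0.5, 0, 0, 0, 0]' --squeeze 20

```text
time: 4.58
tool_pos: [548.6, 217.4, 32.9]
ee_rot: [0.704, 0.111, 0.692, -0.114]
wrist_force: [0.5, -0.9, -0.5]
opening: 43.0
```

```bash
python3 -c "
from h import *
plan([549.2,217.3,35],71.5,1,claw=.5)
"
```

```text
t 4.58 tcp [548.6 217.4  32.9] x [ 0.017 -0.007 -1.   ] psi_y 71.7 F [ 0.5 -0.9 -0.5] T [ 0.04  0.06 -0.01] op 43.0 q [ 0.27  0.25 -0.07  1.23 -0.01  0.59]
of 1 : [0.5, -0.0021, 0.0001, 0.0007, 0.003]
```

Call:
play_rows --series '[0.3, -0.0017, 0, 0, 0, 0.1, 0, 0, 0, 0, 0.0, 0, 0, 0, 0, 0, 0, 0, 0, 0, 0, 0, 0, 0, 0, 0, 0, 0, 0, 0, 0, 0, 0, 0, 0]' --squeeze 20

```text
time: 5.17
tool_pos: [548.5, 217.4, 34.8]
ee_rot: [0.704, 0.111, 0.692, -0.114]
wrist_force: [0.1, 0.7, -0.9]
opening: 13.7
```

Call:
play_rows --series '[0, 0, 0, 0, 0, 0, 0, 0, 0, 0, 0, 0, 0, 0, 0]' --squeeze 60

```text
time: 5.42
tool_pos: [548.6, 217.4, 34.9]
ee_rot: [0.704, 0.111, 0.692, -0.114]
wrist_force: [0.3, 0.1, 0.0]
opening: 13.0
```

```bash
python3 -c "
from h import *
show()
"
```

```text
t 5.42 tcp [548.6 217.4  34.9] x [ 0.017 -0.007 -1.   ] psi_y 71.6 F [0.3 0.1 0. ] T [0.03 0.06 0.  ] op 13.0 q [ 0.27  0.25 -0.07  1.24 -0.01  0.59]
```

Call:
play_rows --series '[0, -0.005, 0, 0, 0, 0, -0.01, 0, 0, 0, 0, -0.015, 0, 0, 0, 0, -0.015, 0, 0, 0, 0, -0.015, 0, 0, 0, 0, -0.015, 0, 0, 0, 0, -0.015, 0, 0, 0, 0, -0.015, 0, 0, 0, 0, -0.01, 0, 0, 0, 0, -0.005, 0, 0, 0]'

```text
time: 6.25
tool_pos: [543.9, 217.6, 162.8]
ee_rot: [0.703, 0.11, 0.694, -0.115]
wrist_force: [-0.3, 0.1, -2.1]
opening: 12.9
```

```bash
python3 -c "
from h import *
plan([575.6,-239.7,150],72.5,20,claw=0)
im=arm.snapshot('side')[:,:,::-1];cv2.imwrite('pics/s3.png',im)
cv2.imwrite('pics/c6.png',cv2.resize(im[100:250,200:350],(600,600),interpolation=cv2.INTER_CUBIC))
"
```

```text
t 6.25 tcp [543.9 217.6 162.8] x [ 0.011 -0.009 -1.   ] psi_y 71.7 F [-0.3  0.1 -2.1] T [0.01 0.   0.03] op 12.9 q [ 0.27  0.19  0.12  1.49 -0.01  0.59]
of 20 : [0, 0.0009, -0.0212, 0.0087, -0.001, 0, 0.0009, -0.0212, 0.0087, -0.001, 0, 0.0009, -0.0212, 0.0087, -0.001, 0, 0.0009, -0.0212, 0.0086, -0.001, 0, 0.0009, -0.0212, 0.0086, -0.001, 0, 0.0009, -0.0212, 0.0086, -0.001, 0, 0.0009, -0.0212, 0.0086, -0.001, 0, 0.0009, -0.0212, 0.0086, -0.001, 0, 0.0009, -0.0213, 0.0086, -0.001, 0, 0.0009, -0.0213, 0.0086, -0.001]
```

View pics/c6.png

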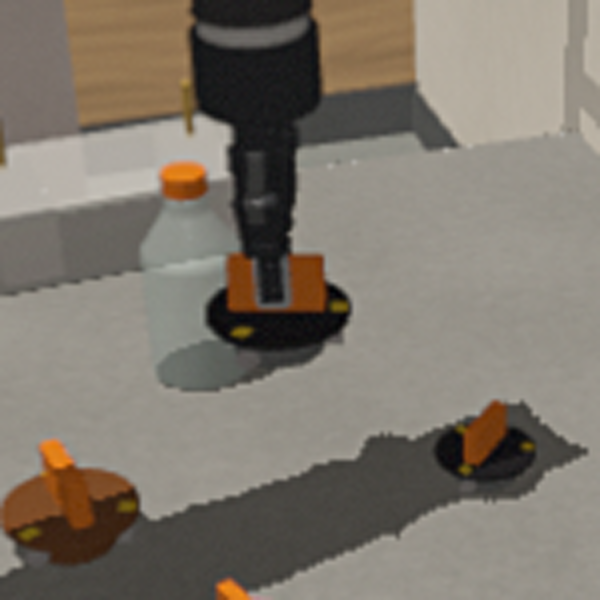

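Call:
play_rows --series '[0, 0, -0.012, 0.005, 0, 0, 0.001, -0.021, 0.0085, 0, 0, 0.001, -0.024, 0.01, 0, 0, 0.001, -0.024, 0.01, 0, 0, 0.001, -0.024, 0.01, 0, 0, 0.001, -0.024, 0.01, 0, 0, 0.001, -0.024, 0.01, 0, 0, 0.001, -0.024, 0.01, 0, 0, 0.001, -0.024, 0.01, 0, 0, 0.001, -0.024, 0.01, 0]'

```text
time: 7.13
tool_pos: [557.4, -36.4, 147.7]
ee_rot: [0.699, 0.106, 0.698, -0.113]
wrist_force: [1.0, -0.3, -2.1]
opening: 12.9
```

```bash
python3 -c "
from h import *
plan([575.6,-239.7,150],72.5,9,claw=0)
"
```

```text
t 7.13 tcp [557.4 -36.4 147.7] x [-0.001 -0.009 -1.   ] psi_y 72.2 F [ 1.  -0.3 -2.1] T [ 0.03 -0.04  0.01] op 12.9 q [-0.18  0.13  0.02  1.46 -0.01  0.13]
of 9 : [0, -0.0, -0.0209, 0.0088, -0.001, 0, -0.0, -0.0209, 0.0088, -0.001, 0, -0.0, -0.0209, 0.0088, -0.001, 0, -0.0, -0.0209, 0.0088, -0.001, 0, -0.0, -0.0209, 0.0088, -0.001, 0, -0.0, -0.0209, 0.0088, -0.001, 0, -0.0, -0.0209, 0.0088, -0.001, 0, -0.0, -0.0209, 0.0087, -0.001, 0, -0.0, -0.0209, 0.0087, -0.001]
```

Call:
play_rows --series '[0, 0, -0.021, 0.009, 0, 0, 0, -0.021, 0.009, 0, 0, 0, -0.021, 0.009, 0, 0, 0, -0.021, 0.009, 0, 0, 0, -0.021, 0.009, 0, 0, 0, -0.021, 0.009, 0, 0, 0, -0.021, 0.009, 0, 0, 0, -0.013, 0.006, 0, 0, 0, -0.007, 0.003, 0, 0, 0, 0, 0, 0]'

```text
time: 7.97
tool_pos: [561.8, -238.3, 135.1]
ee_rot: [0.69, 0.11, 0.706, -0.118]
wrist_force: [0.3, 0.3, -1.7]
opening: 13.4
```

```bash
python3 -c "
from h import *
plan([575,-239.7,150],72.5,2,claw=0)
"
```

```text
t 7.97 tcp [ 561.8 -238.3  135.1] x [-0.025 -0.007 -1.   ] psi_y 71.5 F [ 0.3  0.3 -1.7] T [ 0.08 -0.04 -0.03] op 13.4 q [-0.5   0.29  0.18  1.48 -0.02 -0.18]
of 2 : [0, -0.0076, 0.0013, 0.0063, -0.009, 0, -0.0076, 0.0012, 0.0063, -0.009]
```

The tool's tilt has drifted, and the lid now leans about 2.4° relative to how it was gripped. I'll test whether fast or slow moves change the drift, so I can take it out.

Call:
play_rows --series '[0, -0.02, 0.004, 0.012, -0.01, 0, -0.02, 0, 0, 0, 0, -0.02, 0, 0, 0, 0, -0.02, 0, 0, 0, 0, 0, 0, 0, 0, 0, 0, 0, 0, 0]'

```text
time: 8.47
tool_pos: [570.9, -229.8, 207.5]
ee_rot: [0.683, 0.109, 0.714, -0.109]
wrist_force: [-0.3, 0.5, -2.4]
opening: 13.0
```

```bash
python3 -c "
from h import *
show()
"
```

```text
t 8.47 tcp [ 570.9 -229.8  207.5] x [-0.044  0.008 -0.999] psi_y 72.3 F [-0.3  0.5 -2.4] T [-0.01 -0.05  0.01] op 13.0 q [-0.48  0.34  0.38  1.66 -0.01 -0.18]
```

Call:
play_rows --series '[0, 0, 0.03, -0.01, 0, 0, 0, 0.03, -0.01, 0, 0, 0, 0.03, -0.01, 0, 0, 0, 0, 0, 0, 0, 0, 0, 0, 0]'

```text
time: 8.88
tool_pos: [567.5, -128.8, 201.4]
ee_rot: [0.68, 0.11, 0.717, -0.107]
wrist_force: [-0.3, -0.4, -2.2]
opening: 13.0
```

```bash
python3 -c "
from h import *
show()
"
```

```text
t 8.88 tcp [ 567.5 -128.8  201.4] x [-0.05   0.011 -0.999] psi_y 72.3 F [-0.3 -0.4 -2.2] T [-0.06 -0.11  0.1 ] op 13.0 q [-0.34  0.25  0.27  1.64 -0.01 -0.03]
```

Call:
play_rows --series '[0, 0, -0.01, 0.0035, 0, 0, 0, -0.01, 0.0035, 0, 0, 0, -0.01, 0.0035, 0, 0, 0, -0.01, 0.0035, 0, 0, 0, -0.01, 0.0035, 0, 0, 0, -0.01, 0.0035, 0, 0, 0, -0.01, 0.0035, 0, 0, 0, -0.01, 0.0035, 0, 0, 0, -0.01, 0.0035, 0, 0, 0, 0, 0, 0]'

```text
time: 9.72
tool_pos: [567.9, -238.8, 195.1]
ee_rot: [0.678, 0.111, 0.718, -0.11]
wrist_force: [0.1, -0.6, -2.4]
opening: 12.6
```

```bash
python3 -c "
from h import *
show()
"
```

```text
t 9.72 tcp [ 567.9 -238.8  195.1] x [-0.056  0.011 -0.998] psi_y 72.0 F [ 0.1 -0.6 -2.4] T [ 0.02 -0.09 -0.03] op 12.6 q [-0.5   0.35  0.37  1.65 -0.02 -0.18]
```

Call:
play_rows --series '[0, 0.025, 0, 0, 0, 0, 0.025, 0, 0, 0, 0, 0, 0, 0, 0, 0, 0, 0, 0, 0]'

```text
time: 10.05
tool_pos: [566.1, -240.5, 146.1]
ee_rot: [0.679, 0.112, 0.717, -0.11]
wrist_force: [0.3, -0.9, -0.8]
opening: 12.6
```

```bash
python3 -c "
from h import *
show()
"
```

```text
t 10.05 tcp [ 566.1 -240.5  146.1] x [-0.052  0.011 -0.999] psi_y 71.9 F [ 0.3 -0.9 -0.8] T [-0.03 -0.11  0.03] op 12.6 q [-0.5   0.34  0.26  1.55 -0.02 -0.19]
```

Call:
play_rows --series '[0, -0.006, 0, 0, 0, 0, -0.006, 0, 0, 0, 0, -0.006, 0, 0, 0, 0, -0.006, 0, 0, 0, 0, -0.006, 0, 0, 0, 0, -0.006, 0, 0, 0, 0, -0.006, 0, 0, 0, 0, -0.006, 0, 0, 0, 0, -0.006, 0, 0, 0, 0, 0, 0, 0, 0]'

```text
time: 10.88
tool_pos: [573.0, -241.4, 216.2]
ee_rot: [0.684, 0.11, 0.712, -0.111]
wrist_force: [-0.7, 0.5, -1.7]
opening: 13.2
```

```bash
python3 -c "
from h import *
show()
"
```

```text
t 10.88 tcp [ 573.  -241.4  216.2] x [-0.039  0.005 -0.999] psi_y 72.0 F [-0.7  0.5 -1.7] T [-0.06 -0.05  0.03] op 13.2 q [-0.5   0.35  0.42  1.67 -0.01 -0.18]
```

Fast down then slow up pulls the tilt back, so I'll repeat it.

Call:
play_rows --series '[0, 0.035, 0, 0, 0, 0, 0.035, 0, 0, 0, 0, 0, 0, 0, 0, 0, -0.006, 0, 0, 0, 0, -0.006, 0, 0, 0, 0, -0.006, 0, 0, 0, 0, -0.006, 0, 0, 0, 0, -0.006, 0, 0, 0, 0, -0.006, 0, 0, 0, 0, -0.006, 0, 0, 0]'

```text
time: 11.72
tool_pos: [575.6, -243.2, 201.3]
ee_rot: [0.689, 0.109, 0.707, -0.113]
wrist_force: [-0.1, -0.6, -2.0]
opening: 13.0
```

```bash
python3 -c "
from h import *
show()
"
```

```text
t 11.72 tcp [ 575.6 -243.2  201.3] x [-0.026 -0.002 -1.   ] psi_y 72.0 F [-0.1 -0.6 -2. ] T [-0.   -0.05  0.05] op 13.0 q [-0.5   0.34  0.37  1.63 -0.01 -0.19]
```

Call:
play_rows --series '[0, -0.004, 0, 0, 0, 0, -0.004, 0, 0, 0, 0, -0.004, 0, 0, 0, 0, -0.004, 0, 0, 0, 0, -0.004, 0, 0, 0, 0, -0.004, 0, 0, 0, 0, -0.004, 0, 0, 0, 0, -0.004, 0, 0, 0]'

```text
time: 12.38
tool_pos: [577.5, -243.7, 240.0]
ee_rot: [0.691, 0.108, 0.706, -0.113]
wrist_force: [0.0, -0.4, -3.1]
opening: 13.1
```

```bash
python3 -c "
from h import *
show()
"
```

```text
t 12.38 tcp [ 577.5 -243.7  240. ] x [-0.022 -0.005 -1.   ] psi_y 72.0 F [ 0.  -0.4 -3.1] T [-0.02 -0.05  0.01] op 13.1 q [-0.5   0.35  0.46  1.7  -0.01 -0.18]
```

Call:
play_rows --series '[0, 0.04, 0, 0, 0, 0, 0.04, 0, 0, 0, 0, 0.01, 0, 0, 0, 0, -0.006, 0, 0, 0, 0, -0.006, 0, 0, 0, 0, -0.006, 0, 0, 0, 0, -0.006, 0, 0, 0, 0, -0.006, 0, 0, 0, 0, -0.006, 0, 0, 0, 0, -0.006, 0, 0, 0]'

```text
time: 13.22
tool_pos: [581.2, -246.4, 207.1]
ee_rot: [0.697, 0.106, 0.7, -0.116]
wrist_force: [0.0, 0.3, -1.7]
opening: 12.9
```

```bash
python3 -c "
from h import *
show()
"
```

```text
t 13.22 tcp [ 581.2 -246.4  207.1] x [-0.006 -0.013 -1.   ] psi_y 72.0 F [ 0.   0.3 -1.7] T [0.04 0.   0.02] op 12.9 q [-0.5   0.33  0.37  1.61 -0.01 -0.19]
```

Call:
play_rows --series '[0, 0.035, 0, 0, 0, 0, 0.02, 0, 0, 0, 0, 0, 0, 0, 0, 0, -0.006, 0, 0, 0, 0, -0.006, 0, 0, 0, 0, -0.006, 0, 0, 0, 0, -0.006, 0, 0, 0, 0, -0.006, 0, 0, 0, 0, 0, 0, 0, 0, 0, 0, 0, 0, 0]'

```text
time: 14.05
tool_pos: [588.8, -250.7, 205.7]
ee_rot: [0.707, 0.102, 0.689, -0.119]
wrist_force: [0.3, 0.5, -2.3]
opening: 12.9
```

```bash
python3 -c "
from h import *
show()
"
```

```text
t 14.05 tcp [ 588.8 -250.7  205.7] x [ 0.022 -0.028 -0.999] psi_y 72.0 F [ 0.3  0.5 -2.3] T [0.04 0.07 0.05] op 12.9 q [-0.5   0.31  0.35  1.57 -0.01 -0.19]
```

Call:
play_rows --series '[0, 0.006, 0, -0.002, 0, 0, 0.006, 0, -0.002, 0, 0, 0.006, 0.001, -0.002, 0, 0, 0.006, 0.001, -0.002, 0, 0, 0.006, 0.001, -0.002, 0, 0, 0.006, 0, -0.002, 0, 0, 0.006, 0, 0, 0, 0, 0, 0, 0, 0]'

```text
time: 14.72
tool_pos: [576.4, -243.7, 156.1]
ee_rot: [0.706, 0.103, 0.691, -0.119]
wrist_force: [-0.0, -0.6, -2.6]
opening: 13.1
```

```bash
python3 -c "
from h import *
show()
"
```

```text
t 14.72 tcp [ 576.4 -243.7  156.1] x [ 0.018 -0.026 -1.   ] psi_y 72.0 F [-0.  -0.6 -2.6] T [ 0.06  0.02 -0.01] op 13.1 q [-0.5   0.28  0.21  1.47 -0.01 -0.19]
```

Call:
play_rows --series '[0, -0.02, 0, 0, 0, 0, -0.02, 0, 0, 0, 0, 0, 0, 0, 0, 0, 0, 0, 0, 0, 0, 0.006, 0, 0, 0, 0, 0.006, 0, 0, 0, 0, 0.006, 0, 0, 0, 0, 0.006, 0, 0, 0, 0, 0.006, 0, 0, 0, 0, 0, 0, 0, 0]'

```text
time: 15.55
tool_pos: [572.5, -241.6, 154.1]
ee_rot: [0.701, 0.104, 0.695, -0.117]
wrist_force: [-1.0, -0.2, -2.3]
opening: 13.1
```

```bash
python3 -c "
from h import *
plan([575.6,-239.7,140],72.5,2,claw=0)
"
```

```text
t 15.55 tcp [ 572.5 -241.6  154.1] x [ 0.006 -0.019 -1.   ] psi_y 72.0 F [-1.  -0.2 -2.3] T [ 0.06  0.04 -0.01] op 13.1 q [-0.5   0.28  0.21  1.48 -0.01 -0.19]
of 2 : [0, 0.007, 0.0015, 0.0011, -0.005, 0, 0.007, 0.0015, 0.0011, -0.005]
```

Call:
play_rows --series '[0, 0.007, 0.001, 0.0015, -0.005, 0, 0.007, 0.001, 0.001, -0.004, 0, 0.005, 0, 0, 0, 0, 0.005, 0, 0, 0, 0, 0, 0, 0, 0]'

```text
time: 15.97
tool_pos: [575.0, -240.3, 125.2]
ee_rot: [0.701, 0.101, 0.697, -0.113]
wrist_force: [0.2, -0.5, -2.6]
opening: 12.9
```

```bash
python3 -c "
from h import *
s,R=show()
for n in ('top','side'): cv2.imwrite(f'pics/{n}4.png',arm.snapshot(n)[:,:,::-1])
t=cv2.imread('pics/top4.png');sd=cv2.imread('pics/side4.png')
f=lambda i:cv2.resize(i,(400,400),interpolation=cv2.INTER_CUBIC)
cv2.imwrite('pics/c7.png',np.hstack([f(t[190:290,370:470]),f(sd[260:380,285:405])]))
z=s['tool_pos'][2]-34.9+29
print(proj('top',[575.6,-239.7,z]),proj('side',[575.6,-239.7,z]))
print(marks('top',t,(385,200,70,70)),marks('side',sd,(300,270,90,90)))
"
```

```text
t 15.97 tcp [ 575.  -240.3  125.2] x [ 0.003 -0.018 -1.   ] psi_y 72.6 F [ 0.2 -0.5 -2.6] T [0.09 0.07 0.03] op 12.9 q [-0.5   0.29  0.17  1.43 -0.01 -0.19]
[[422.50906317 235.47383394]] [[345.38121108 304.66913184]]
[(array([407.12055556, 238.575     ]), np.int32(450)), (array([399.0057947 , 241.38824503]), np.int32(151))] [(array([382.73246336, 279.38823661]), np.int32(3343)), (array([366.08841463, 305.76158537]), np.int32(205)), (array([335.40494555, 318.38362069]), np.int32(551)), (array([370.56213018, 321.63017751]), np.int32(338)), (array([332.41100543, 338.86548913]), np.int32(368))]
```

View pics/c7.png

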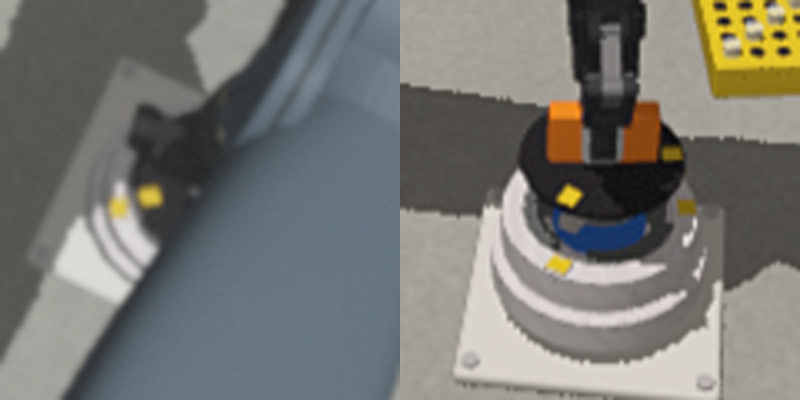

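```bash
python3 -c "
from h import *
s,R=show()
q=np.array([0.704,0.111,0.692,-0.114]);R0=Ro.from_quat([q[1],q[2],q[3],q[0]]).as_matrix();p0=np.array([548.6,217.4,34.9])
yaw=np.radians(-18.8)
L0=Ro.from_euler('z',yaw).as_matrix();o0=np.array([549.2,217.3,0])
RL=R@R0.T@L0; oL=s['tool_pos']+R@R0.T@(o0-p0)
print('lid origin',oL,'z axis',RL[:,2],'yaw',np.degrees(np.arctan2(RL[1,0],RL[0,0])))
a=np.arange(3)*2*np.pi/3; M=np.c_[38.4*np.cos(a),38.4*np.sin(a),np.full(3,29)]
P=oL+M@RL.T
print(proj('top',P),proj('side',P))
obs=[('top',2,(407.1,238.6)),('side',0,(366.1,305.8)),('side',2,(335.4,318.4))]
sd=cv2.imread('pics/side4.png')
# model outlines overlay
th=np.linspace(0,2*np.pi,60)
big=cv2.resize(sd[260:380,285:405],(600,600),interpolation=cv2.INTER_CUBIC)
for C in (np.c_[46*np.cos(th),46*np.sin(th),np.full(60,29)],np.c_[46*np.cos(th),46*np.sin(th),np.full(60,23)]):
    uv=proj('side',oL+C@RL.T)
    for u in uv: cv2.circle(big,tuple(int(v) for v in ((u-[285,260]+.5)*5)),2,(0,255,0),-1)
uv=proj('side',np.c_[575.6+56*np.cos(th),-239.7+56*np.sin(th),np.full(60,76)])
for u in uv: cv2.circle(big,tuple(int(v) for v in ((u-[285,260]+.5)*5)),2,(0,0,255),-1)
cv2.imwrite('pics/c8.png',big)
"
```

```text
t 16.07 tcp [ 575.5 -240.5  126.5] x [ 0.004 -0.019 -1.   ] psi_y 72.6 F [-0.   0.2 -2.9] T [ 0.    0.02 -0.01] op 13.2 q [-0.5   0.29  0.17  1.43 -0.01 -0.19]
lid origin [ 575.65164402 -241.04185251   91.622797  ] z axis [0.01209076 0.01188067 0.99985632] yaw -17.93688917927231
[[427.75734914 220.12030527]
 [407.23063545 238.34948078]
 [434.04595524 247.36539619]] [[366.68785365 304.52354532]
 [334.79088732 292.41223168]
 [335.94133805 317.21671912]]
```

View pics/c8.png

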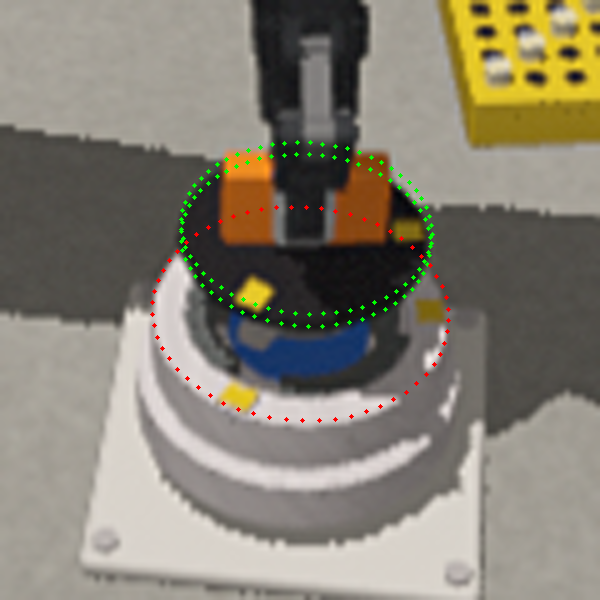

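The model overlay (green is the disc, red the rim) matches the picture. The lid is centred to about 1.3 mm and its yaw is within 1° of the slots. I'll make a guarded descent.

Call:
play_rows --series '[0, 0.003, 0.001, -0.0003, -0.005, 0, 0.003, 0, 0, 0, 0, 0.003, 0, 0, 0, 0, 0.003, 0, 0, 0, 0, 0, 0, 0, 0]'

```text
time: 16.48
tool_pos: [576.9, -240.4, 115.9]
ee_rot: [0.703, 0.098, 0.695, -0.112]
wrist_force: [-0.5, 0.5, -1.5]
opening: 13.0
```

```bash
cat >> h.py <<'E'
def lid(p0=[548.6,217.4,34.9],q=[0.704,0.111,0.692,-0.114],yaw=-18.8,o0=[549.2,217.3,0]):
    s,R=show(); q=np.array(q)
    R0=Ro.from_quat([q[1],q[2],q[3],q[0]]).as_matrix(); L0=Ro.from_euler('z',np.radians(yaw)).as_matrix()
    RL=R@R0.T@L0; oL=s['tool_pos']+R@R0.T@(np.array(o0)-p0)
    print('lid',np.round(oL,1),'depth %.1f'%(76-oL[2]),'axis',np.round(RL[:2,2],3),'yaw %.1f'%np.degrees(np.arctan2(RL[1,0],RL[0,0])))
    d=R.T@(np.array([575.6,-239.7,oL[2]])-oL); print('to centre tool mm',np.round(d,1))
    return oL,RL
E
python3 -c "
from h import *
lid()"
```

```text
t 16.48 tcp [ 576.9 -240.4  115.9] x [ 0.008 -0.021 -1.   ] psi_y 72.9 F [-0.5  0.5 -1.5] T [ 0.06  0.02 -0.05] op 13.0 q [-0.49  0.29  0.15  1.41 -0.01 -0.2 ]
lid [ 577.2 -241.    81. ] depth -5.0 axis [0.008 0.014] yaw -17.6
to centre tool mm [-0.   0.8 -1.9]
```

Call:
play_rows --series '[0, 0.001, 0.001, -0.002, 0, 0, 0.003, 0, 0, 0, 0, 0.003, 0, 0, 0, 0, 0, 0, 0, 0]'

```text
time: 16.82
tool_pos: [575.3, -238.9, 108.4]
ee_rot: [0.703, 0.098, 0.695, -0.112]
wrist_force: [0.6, -0.2, -1.9]
opening: 13.1
```

```bash
python3 -c "
from h import *
lid()"
```

```text
t 16.82 tcp [ 575.3 -238.9  108.4] x [ 0.009 -0.021 -1.   ] psi_y 72.9 F [ 0.6 -0.2 -1.9] T [0.06 0.05 0.04] op 13.1 q [-0.49  0.29  0.13  1.39 -0.01 -0.2 ]
lid [ 575.6 -239.5   73.5] depth 2.5 axis [0.008 0.014] yaw -17.6
to centre tool mm [ 0.  -0.2  0.1]
```

Centred, with the foot 2.5 mm into the mouth. I'll lower it through lug contact.

Call:
play_rows --series '[0, 0.002, 0, 0, 0, 0, 0.002, 0, 0, 0, 0, 0.002, 0, 0, 0, 0, 0, 0, 0, 0]'

```text
time: 17.15
tool_pos: [575.5, -239.2, 102.1]
ee_rot: [0.704, 0.098, 0.695, -0.112]
wrist_force: [0.4, 0.2, -1.4]
opening: 13.0
```

```bash
python3 -c "
from h import *
lid()"
```

```text
t 17.15 tcp [ 575.5 -239.2  102.1] x [ 0.009 -0.021 -1.   ] psi_y 72.9 F [ 0.4  0.2 -1.4] T [0.09 0.09 0.06] op 13.0 q [-0.49  0.29  0.12  1.38 -0.01 -0.2 ]
lid [ 575.9 -239.8   67.2] depth 8.8 axis [0.007 0.015] yaw -17.6
to centre tool mm [-0.   0.  -0.3]
```

At 8.8 mm depth the lugs are already in the slots (they would rest at 5 mm if off them). I'll push down on the spring.

Call:
play_rows --series '[0, 0.002, 0, 0, 0, 0, 0.002, 0, 0, 0, 0, 0.002, 0, 0, 0, 0, 0.002, 0, 0, 0, 0, 0, 0, 0, 0]' --squeeze 90

```text
time: 17.57
tool_pos: [577.1, -240.0, 97.5]
ee_rot: [0.705, 0.098, 0.693, -0.113]
wrist_force: [-1.6, 1.5, 3.1]
opening: 13.1
```

```bash
python3 -c "
from h import *
lid()"
```

```text
t 17.57 tcp [ 577.1 -240.    97.5] x [ 0.014 -0.023 -1.   ] psi_y 72.9 F [-1.6  1.5  3.1] T [ 0.27  0.3  -0.01] op 13.1 q [-0.49  0.29  0.11  1.36 -0.01 -0.2 ]
lid [ 577.6 -240.6   62.6] depth 13.4 axis [0.002 0.017] yaw -17.6
to centre tool mm [-0.   0.3 -2.2]
```

Call:
play_rows --series '[0, 0.004, 0.0003, -0.002, 0, 0, 0.004, 0, -0.001, 0, 0, 0.004, 0, 0, 0, 0, 0.004, 0, 0, 0]'

```text
time: 17.9
tool_pos: [577.1, -240.2, 88.4]
ee_rot: [0.709, 0.097, 0.69, -0.113]
wrist_force: [-7.4, 2.3, 21.7]
opening: 12.4
```

```bash
python3 -c "
from h import *
lid()"
```

```text
t 17.90 tcp [ 577.1 -240.2   88.4] x [ 0.023 -0.027 -0.999] psi_y 72.9 F [-7.4  2.3 21.7] T [1.24 1.76 0.14] op 12.4 q [-0.5   0.29  0.08  1.33 -0.01 -0.2 ]
lid [ 578.  -241.    53.5] depth 22.5 axis [-0.007  0.021] yaw -17.6
to centre tool mm [-0.1  0.5 -2.6]
```

Nearly at the hard stop (22.5 mm). I'll start turning clockwise while holding it down.

Call:
play_rows --series '[0, 0.001, 0, -0.001, 0.06, 0, 0.001, 0, -0.001, 0.08, 0, 0.001, 0, 0, 0.08]'

```text
time: 18.15
tool_pos: [576.7, -240.2, 91.4]
ee_rot: [0.696, 0.176, 0.67, -0.191]
wrist_force: [-1.4, 1.5, 2.9]
opening: 12.7
```

```bash
python3 -c "
from h import *
lid()"
```

```text
t 18.15 tcp [ 576.7 -240.2   91.4] x [ 0.03  -0.03  -0.999] psi_y 59.9 F [-1.4  1.5  2.9] T [0.64 0.67 0.2 ] op 12.7 q [-0.5   0.28  0.08  1.33 -0.01  0.03]
lid [ 577.8 -241.1   56.6] depth 19.4 axis [-0.015  0.02 ] yaw -30.6
to centre tool mm [-0.1  0.1 -2.6]
```

Call:
play_rows --series '[0, 0.003, 0, -0.001, 0.05, 0, 0.003, 0, -0.001, 0.08, 0, 0.002, 0, 0, 0.08, 0, 0.002, 0, 0, 0.08, 0, 0.002, 0, 0, 0.08]'

```text
time: 18.57
tool_pos: [576.1, -240.1, 89.1]
ee_rot: [0.652, 0.306, 0.618, -0.317]
wrist_force: [-4.1, 1.4, 10.1]
opening: 12.2
```

```bash
python3 -c "
from h import *
lid()"
```

```text
t 18.57 tcp [ 576.1 -240.1   89.1] x [ 0.036 -0.035 -0.999] psi_y 37.7 F [-4.1  1.4 10.1] T [0.76 0.96 0.17] op 12.2 q [-0.5   0.27  0.06  1.32 -0.01  0.42]
lid [ 577.5 -241.3   54.3] depth 21.7 axis [-0.027  0.021] yaw -52.8
to centre tool mm [-0.1 -0.5 -2.4]
```

Call:
play_rows --series '[0, 0.002, 0, -0.001, 0.08, 0, 0.002, 0, -0.001, 0.08, 0, 0.002, 0, 0, 0.08, 0, 0.002, 0, 0, 0.08, 0, 0.002, 0, 0, 0.08]'

```text
time: 18.98
tool_pos: [577.1, -239.4, 90.0]
ee_rot: [0.578, 0.434, 0.535, -0.437]
wrist_force: [-2.6, 2.6, 10.0]
opening: 12.7
```

```bash
python3 -c "
from h import *
lid()"
```

```text
t 18.98 tcp [ 577.1 -239.4   90. ] x [ 0.045 -0.041 -0.998] psi_y 13.9 F [-2.6  2.6 10. ] T [0.53 0.87 0.17] op 12.7 q [-0.49  0.26  0.05  1.3  -0.01  0.84]
lid [ 578.8 -240.8   55.2] depth 20.8 axis [-0.043  0.024] yaw -76.6
to centre tool mm [-0.2 -2.9 -1.8]
```

Call:
play_rows --series '[0, 0.002, -0.001, -0.001, 0.08, 0, 0.002, -0.001, 0, 0.08, 0, 0.002, 0, 0, 0.08, 0, 0.002, 0, 0, 0.06]'

```text
time: 19.32
tool_pos: [577.0, -239.5, 90.5]
ee_rot: [0.507, 0.52, 0.457, -0.514]
wrist_force: [-2.7, 2.1, 9.8]
opening: 12.8
```

```bash
python3 -c "
from h import *
lid()"
```

```text
t 19.32 tcp [ 577.  -239.5   90.5] x [ 0.053 -0.046 -0.998] psi_y -4.0 F [-2.7  2.1  9.8] T [0.46 1.12 0.13] op 12.8 q [-0.49  0.25  0.04  1.29 -0.02  1.15]
lid [ 579.  -241.1   55.7] depth 20.3 axis [-0.056  0.029] yaw -94.5
to centre tool mm [-0.2 -3.5 -1.1]
```

Call:
play_rows --series '[0, 0.002, -0.001, 0, 0.05, 0, 0.002, -0.001, 0, 0.05, 0, 0.002, 0, 0, 0.05]'

```text
time: 19.57
tool_pos: [576.6, -238.0, 90.6]
ee_rot: [0.467, 0.558, 0.416, -0.546]
wrist_force: [-4.8, 3.0, 11.7]
opening: 12.3
```

```bash
python3 -c "
from h import *
lid()"
```

```text
t 19.57 tcp [ 576.6 -238.    90.6] x [ 0.059 -0.046 -0.997] psi_y -12.6 F [-4.8  3.  11.7] T [0.51 1.62 1.54] op 12.3 q [-0.49  0.24  0.03  1.29 -0.01  1.3 ]
lid [ 578.8 -239.6   55.8] depth 20.2 axis [-0.064  0.03 ] yaw -103.1
to centre tool mm [-0.2 -3.1  0.8]
```

Torque about z has jumped to 1.5 N·m at about 80–85° turned, so that's the end stop. Easing up.

Call:
play_rows --series '[0, 0, 0, 0, 0, 0, -0.001, 0, 0, 0, 0, -0.001, 0, 0, 0, 0, -0.001, 0, 0, 0, 0, 0, 0, 0, 0]'

```text
time: 19.98
tool_pos: [575.6, -237.5, 91.9]
ee_rot: [0.47, 0.555, 0.418, -0.545]
wrist_force: [-1.1, 0.2, 4.9]
opening: 12.5
```

```bash
python3 -c "
from h import *
lid()"
```

```text
t 19.98 tcp [ 575.6 -237.5   91.9] x [ 0.056 -0.048 -0.997] psi_y -12.1 F [-1.1  0.2  4.9] T [0.1  0.47 0.68] op 12.5 q [-0.49  0.24  0.03  1.29 -0.02  1.29]
lid [ 577.7 -239.2   57.1] depth 18.9 axis [-0.062  0.031] yaw -102.6
to centre tool mm [-0.1 -2.   0.9]
```

Call:
play_rows --series '[0, -0.0015, 0, 0, 0, 0, -0.0015, 0, 0, 0, 0, -0.0015, 0, 0, 0, 0, 0, 0, 0, 0]'

```text
time: 20.32
tool_pos: [575.3, -237.5, 94.0]
ee_rot: [0.469, 0.555, 0.419, -0.545]
wrist_force: [0.6, 0.7, 2.5]
opening: 12.4
```

```bash
python3 -c "
from h import *
lid()"
```

```text
t 20.32 tcp [ 575.3 -237.5   94. ] x [ 0.055 -0.047 -0.997] psi_y -12.1 F [0.6 0.7 2.5] T [0.02 0.29 0.65] op 12.4 q [-0.49  0.24  0.03  1.3  -0.02  1.29]
lid [ 577.4 -239.2   59.2] depth 16.8 axis [-0.061  0.03 ] yaw -102.7
to centre tool mm [-0.1 -1.6  0.9]
```

It's 16.8 mm deep, above the 19 mm at which it would be stuck under the flange, so the lugs are rising into the pockets. I'll ease up a little more, then release.

Call:
play_rows --series '[0, -0.0015, 0, 0, 0, 0, -0.001, 0, 0, 0, 0, 0, 0, 0, 0]' --squeeze 40

```text
time: 20.57
tool_pos: [575.3, -237.5, 94.2]
ee_rot: [0.469, 0.555, 0.419, -0.545]
wrist_force: [0.5, -1.0, -0.2]
opening: 12.7
```

```bash
python3 -c "
from h import *
lid()"
```

```text
t 20.57 tcp [ 575.3 -237.5   94.2] x [ 0.055 -0.046 -0.997] psi_y -12.1 F [ 0.5 -1.  -0.2] T [-0.1   0.09  0.65] op 12.7 q [-0.49  0.24  0.03  1.3  -0.01  1.29]
lid [ 577.4 -239.1   59.3] depth 16.7 axis [-0.06  0.03] yaw -102.7
to centre tool mm [-0.1 -1.6  1. ]
```

Call:
play_rows --series '[0.25, 0, 0, 0, 0, 0.35, 0, 0, 0, 0, 0.5, 0, 0, 0, 0, 0.5, 0, 0, 0, 0, 0.5, 0, 0, 0, 0]'

```text
time: 20.98
tool_pos: [575.3, -237.7, 97.8]
ee_rot: [0.467, 0.557, 0.417, -0.546]
wrist_force: [0.1, -0.3, -0.2]
opening: 42.8
```

```bash
python3 -c "
from h import *
show()"
```

```text
t 20.98 tcp [ 575.3 -237.7   97.8] x [ 0.057 -0.047 -0.997] psi_y -12.5 F [ 0.1 -0.3 -0.2] T [ 0.09  0.07 -0.  ] op 42.8 q [-0.49  0.23  0.04  1.3  -0.01  1.3 ]
```

Call:
play_rows --series '[0.5, -0.006, 0, 0, 0, 0.5, -0.01, 0, 0, 0, 0.5, -0.015, 0, 0, 0, 0.5, -0.015, 0, 0, 0, 0.5, -0.015, 0, 0, 0, 0.5, -0.015, 0, 0, 0, 0.5, -0.015, 0, 0, 0, 0.5, -0.015, 0, 0, 0, 0.5, 0, 0, 0, 0]'

```text
time: 21.73
tool_pos: [567.6, -231.7, 214.9]
ee_rot: [0.467, 0.557, 0.416, -0.546]
wrist_force: [-0.0, 0.4, 0.9]
opening: 42.8
```

```bash
python3 -c "
from h import *
show()
for n in ('top','side'): cv2.imwrite(f'pics/{n}6.png',arm.snapshot(n)[:,:,::-1])
t=cv2.imread('pics/top6.png');sd=cv2.imread('pics/side6.png')
f=lambda i:cv2.resize(i,(400,400),interpolation=cv2.INTER_CUBIC)
cv2.imwrite('pics/c9.png',np.hstack([f(t[190:290,370:470]),f(sd[270:390,285:405])]))
print(marks('top',t,(385,200,70,70)),marks('side',sd,(300,290,90,70)))
"
```

```text
t 21.73 tcp [ 567.6 -231.7  214.9] x [ 0.057 -0.047 -0.997] psi_y -12.6 F [-0.   0.4  0.9] T [ 0.06 -0.04 -0.02] op 42.8 q [-0.49  0.2   0.23  1.53 -0.01  1.3 ]
[(array([414.5239726 , 221.94520548]), np.int32(146)), (array([399.39236111, 241.57291667]), np.int32(144)), (array([409.80427171, 248.28396359]), np.int32(357))] [(array([360.06662996, 308.0996696 ]), np.int32(227)), (array([325.86870709, 311.11012586]), np.int32(437)), (array([371.14272388, 321.72481343]), np.int32(268)), (array([348.27216636, 331.5559872 ]), np.int32(547)), (array([332.468125, 338.74375 ]), np.int32(400))]
```

View pics/c9.png

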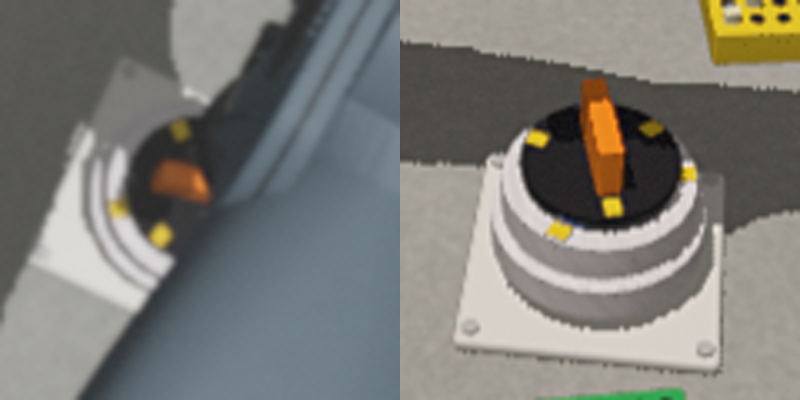

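The side view shows the lid seated. Its marks are at (360,308), (326,311) and (348,332). I'll fit the pose to get height, yaw and tilt.

```bash
python3 -c "
from h import *
side=[(360.07,308.1),(325.87,311.1),(348.27,331.56)]; top=[(414.5,221.9),(409.8,248.3)]
def model(p):
    R=Ro.from_rotvec([p[4],p[5],0]).as_matrix()@Ro.from_euler('z',p[3]).as_matrix()
    a=np.arange(3)*2*np.pi/3; return p[:3]+np.c_[38.4*np.cos(a),38.4*np.sin(a),0*a]@R.T
def res(p,obs):
    o=[]
    for c,uvs in obs.items():
        P=proj(c,model(p))
        for uv in uvs:
            d=P-uv;o+=list(d[np.argmin((d**2).sum(1))])
    return np.array(o+[p[4]*3,p[5]*3])
for obs in ({'side':side},{'side':side,'top':top}):
  s=min((least_squares(res,[575.6,-239.7,90,a,0,0],args=(obs,)) for a in np.radians([0,30,60,90])),key=lambda s:s.cost)
  print(np.round(s.x[:3],1),'depth',76+29-s.x[2],'yaw',np.degrees(s.x[3])%120,'tilt deg',np.degrees(s.x[4:]),s.cost)
"
```

```text
[ 576.6 -236.7   85.1] depth 19.907037693431604 yaw 19.09663948995952 tilt deg [-0.07208485  0.21774627] 7.509623826898892e-05
[ 576.1 -239.1   87.7] depth 17.34087888725648 yaw 18.898587407992398 tilt deg [-0.10585115  0.21649672] 0.30664861675481386
```

```bash
python3 -c "
from h import *
side=[(360.07,308.1),(325.87,311.1),(348.27,331.56)]; top=[(414.5,221.9),(409.8,248.3)]
def model(x,y,p):
    a=p[1]+np.arange(3)*2*np.pi/3; return np.c_[x+p[2]*np.cos(a),y+p[2]*np.sin(a),p[0]+0*a]
for c,uvs,xy in (('side',side,(574.8,-240.9)),('top',top,(576.5,-238.7))):
  def res(p):
    o=[]
    P=proj(c,model(*xy,p))
    for uv in uvs:
        d=P-uv;o+=list(d[np.argmin((d**2).sum(1))])
    return np.array(o+[(p[2]-38.4)*.3])
  s=min((least_squares(res,[90,a,38.4]) for a in np.radians([0,30,60,90])),key=lambda s:s.cost)
  print(c,'depth',105-s.x[0],'yaw',np.degrees(s.x[1])%120,s.x[2],res(s.x))
"
```

```text
side depth 15.337347200644814 yaw 19.047076526342643 38.13541384438957 [-0.03329321 -0.05315931 -0.04594409  0.01592937 -0.07355841  0.02984851
 -0.07937585]
top depth 13.100700281848475 yaw 19.362312327098113 38.203060932442135 [ 0.1027746   0.019437    0.00351006  0.13119965 -0.05908172]
```

Taking the rotor centre from the same view, the lid sits 15.3 mm below the mouth (15 is locked, 19 is not), with a level fit residual under 0.1 px. Last, a check of the bystanders.

View pics/side6.png

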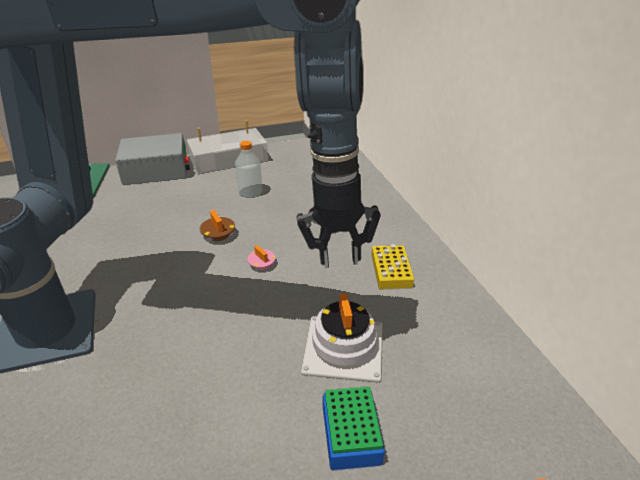

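```bash
python3 -c "
import cv2,numpy as np
a=cv2.imread('pics/side0.png');b=cv2.imread('pics/side6.png')
for n,(x,y,w,h) in dict(rack=(365,235,60,60),bottle=(230,135,35,65),tip=(315,380,75,95)).items():
    r=cv2.phaseCorrelate(np.float32(cv2.cvtColor(a,6)[y:y+h,x:x+w]),np.float32(cv2.cvtColor(b,6)[y:y+h,x:x+w])); print(n,np.round(r[0],2),round(r[1],2))
"
```

```text
rack [-0.07  0.15] 0.56
bottle [-0.03  0.01] 1.01
tip [0.48 0.02] 1.0
```

```bash
python3 -c "
from cell import arm
print(arm.job_done())"
```

```text
the job is handed in; nothing more can be done
None
```

The lid is locked level in the rotor, and I handed the job in at about 22 s of the 72 s allowed, with the gripper clear and touching nothing.

- **What I did:** I picked up the larger black lid by its wing and lowered it into the mouth. The measured angle was close enough that the lugs dropped into the slots without a search. I pushed it to 22.5 mm depth (peak reading 22 N) and turned it clockwise until the torque jumped to 1.5 N·m at the end stop. Then I eased it up and let go.
- **Lock:** The lid's marks show it turned about 84° from the slots. With the rotor centre taken from the same view, the side camera puts it 15.3 mm below the mouth and the top camera 13.1 mm (locked is 15 mm). Fits with the centre left free were weaker: 17.3 mm from both cameras and 19.9 mm from the side alone, and 19 mm would mean not locked. While I eased it up, the arm's own readings had it stop rising at 16.7 mm with the tool tilted, clear of 19 mm. I took it as locked.
- **Level:** The fitted tilt is about 0.2°, but that fit was biased towards level. The level-lid model matches the side view to under 0.1 px.
- **Bystanders:** The rack and bottle show no shift in the side picture. The tip box reads 0.5 px, which I put down to measurement noise because the arm worked only at the rotor beside it.
- **Tool tilt:** The tool's tilt drifted during fast moves, up to about 3°. I corrected it before inserting the lid. It grew again while turning, to about 4°, but did not affect the seating.

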